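# Mesh a cast drive hub with the ring polisher's spindle and hold it home

### The job

Lift the orange drive hub out of its blue mould by its flat grip, turn it until the four ribs of its stem mesh with the cross-shaped slots in the ring polisher's steel chuck, and slide it down until its flange sits fully home, flush on the chuck. A spring in the chuck pushes it back out, so finish while still gripping the hub and pressing it home. Leave the other small things on the desk where they are.

Things in the scene. Friction and masses are not known exactly. Their poses are not given: they have to be found in the camera images.
- hub: Orange drive hub, 66 mm tall, about 0.12 kg. Origin: centre of the underside of its round flange (52 mm across, 8 mm thick); z up its axis. A flat grip stands on the flange, a ribbed stem hangs below. At the start it stands upright and loose in the mould at any yaw, its flange's top flush with the mould's top. It meshes in any of four quarter turns, ribs being along +-x and +-y.
- hub_grip (a point): Middle of the hub's grip, 25 mm above the hub's origin, same axes. The grip is an upright block 36 mm along x, 20 mm thick along y, reaching from 17 mm below this point (the flange's top) to 17 mm above it; pinch it across y from above.
- hub_foot (a point): Foot of the hub's stem, 24 mm below the hub's origin, same axes. The stem is a cross of four ribs along +-x and +-y, 30 mm from rib tip to opposite tip, each 8 mm wide; over the last 6 mm it narrows in two steps to 25 mm across and 4.5 mm wide, as a lead-in.
- mould: Open blue mould, a block 110 x 110 x 44 mm fixed to the desk; origin at the centre of its underside. Round cavity on its axis: recess 56 mm across, 8 mm deep for the flange, then a bore 37 mm across, 26 mm deeper, for the stem. The hub comes out straight up and is clear when its origin is 68 mm above the mould's.
- polisher: White ring polisher fixed to the desk, 170 mm along x, 140 mm along y; origin at the centre of its underside. Its steel chuck stands upright on its axis, its top 98 mm above the desk and 34 mm above the grey collar around its foot; nothing else on the machine is higher than 77 mm.
- chuck_face (a point): Centre of the chuck's top, a square steel block 42 x 42 mm; z up. Two crossing slots along this point's x and y, each 10.5 mm wide, 33 mm long, open at the top, deeper than the stem. Home: hub's origin at this point, hub's x along this x or y, either way round. The chuck stands at any yaw; its spindle is stiff (slips at 0.25 N m).
- plunger (a joint): Red spring plunger in the chuck's slots, m pressed down from rest; at rest (0) its top is 12 mm below the chuck's face, and it reads about 0.012 with the hub home. It pushes back with 3 N when first touched, 7 N at home: more than the hub's weight, so a hub let go rises again.
- loupe: Bystander: steel loupe, an upright cylinder 28 mm across, 26 mm tall, origin at the centre of its underside.
- finger_ring: Bystander: brass-coloured finger ring lying flat, 22 mm across, 5 mm high, origin at the centre of its underside.
- felt_cone: Bystander: grey felt polishing cone standing upright, 36 mm across at the foot, 62 mm tall, origin at the centre of its underside.
- screwdriver: Bystander: screwdriver 150 mm long lying along its x axis, origin at the underside.
- test_bottle: Bystander: small closed amber bottle with a red cap, 36 mm across, 60 mm tall, origin at the centre of its underside.
Not all that is in view belongs to the job. What is shaped like the hub but green is not meant. What is shaped like the mould but pink is not meant.

How it is judged (in metres and radians):
On the way, in this order (a step that is already met when the one before it is completed fails the run):
1. the hub is held clear above the mould (contact force between the fingers and hub above 1 N and z of hub in the frame of mould above 0.07 m and not (contact force between hub and mould above 0.05 N)), for 0.1 s.
2. the stem's ribs have entered the chuck's slots by 9 mm (contact force between the fingers and hub above 1 N and horizontal distance between hub and chuck_face below 0.005 m and z of hub in the frame of chuck_face below 0.015 m and angle between hub's own z axis and vertical below 0.12 rad), for 0.1 s.
At the end, for the whole second after the job is handed in: For the last second the fingers grip the hub (over 1 N), at rest and home: flange within 2.5 mm of the chuck's face, axes within 4 mm and 0.08 rad of upright, ribs in line with the slots within 0.12 rad, plunger pressed down over 9 mm (contact force between the fingers and hub above 1 N and horizontal distance between hub and chuck_face below 0.004 m and z of hub in the frame of chuck_face below 0.0025 m and angle between hub's own z axis and vertical below 0.08 rad and value of joint plunger above 0.009 m and linear speed of hub below 0.02 m/s and (angle between the x axis of hub and the x axis of chuck_face, either way round below 0.12 rad or angle between the x axis of hub and the y axis of chuck_face, either way round below 0.12 rad)); the arm keeps its last pose, push and grip.
It fails at once if the loupe is moved more than 20 mm (distance of loupe from where it was at the start of the episode above 0.02 m).
It fails at once if the finger ring is moved more than 20 mm (distance of finger_ring from where it was at the start of the episode above 0.02 m).
It fails at once if the felt cone is moved more than 20 mm (distance of felt_cone from where it was at the start of the episode above 0.02 m).
It fails at once if the screwdriver is moved more than 20 mm (distance of screwdriver from where it was at the start of the episode above 0.02 m).
It fails at once if the small bottle is moved more than 20 mm (distance of test_bottle from where it was at the start of the episode above 0.02 m).
It also fails if it takes over 48 s, if anything falls off the work surface, if the arm or the gripper's body presses on something with over 40 N, if the wrist force passes 120 N, or if a joint passes its speed limit or range.

### The arm

A 7-joint arm with a two-finger parallel gripper is mounted at the origin on the work surface. World frame = base frame: x ahead of the robot, y to its left, z up, the work surface at z = 0. Lengths are in m, angles in degrees, forces in N, time in s.
With the tool pointing down it reaches from about 0.425 to 0.875 m from the base axis. Payload 4.7 kg.
Tool frame: the origin (TCP) lies midway between the tips of the shut fingers; the grasp point (between the pads) lies 19 mm behind it (env.tcp_to_grasp is the distance from the TCP to the grasp point, in m); z points along the fingers, x is the direction in which the jaws open and shut, and the axes are right-handed (so a half turn about z gives the same grasp; the last joint's range is limited). The gripper opens to 87 mm and grips with 3 to 60 N. Pads are 19 mm wide; open, the fingers measure 117 mm over their backs; the gripper's body (75 mm by 190 mm) begins 51 mm behind the grasp point.
Start: joints at [-74.651, 18.392, -4.016, 83.108, 1.295, 78.541, -3.26], TCP at [0.163, 0.629, 0.223] pointing down, gripper open.
Joint ranges: [-163.93, 163.93], [-17.29, 119.83], [-79.2, 71.16], [3.27, 140.29], [-89.18, 269.18], [5.43, 117.66], [-154.24, 154.24]. Speed limits (degrees/s): [147.25, 147.25, 180, 180, 180, 180, 180].

### API

Orientations are given as [roll, pitch, yaw] about the fixed x, y, z axes, in that order (R = Rz(yaw) Ry(pitch) Rx(roll)).
In Python, from cell import env, viewer gives the robot as it stands.
- The arm moves only by the shell command python3 -m pendant 'ROWS' [OPENING] [FORCE]. ROWS is JSON, a list of rows, each a list of 6 numbers: the shift along the tool's x, y, z each as a share of 0.1 m, from -1 to 1, then the turn, a rotation vector about the tool's x, y, z each as a share of 90 degrees, from -1 to 1. A call has exactly 8 rows; each row is the pose to reach, as a shift and turn from the pose commanded when the call began, along the tool's axes at that moment; what a row does not reach only later rows make up. A row lasts 1/8 s, in which the tool goes at most 62.5 mm and 10.7 degrees, less where a joint would pass 70% of its speed; a pose out of reach is approached as far as the arm can. A call with a number of a shift or a turn outside -1 to 1 is refused whole. A call with a gripper value outside its range is refused whole. OPENING is the finger opening in mm, from 0 to 87, set as the call begins (- or left out, the last holds). The fingers move at their own pace and stop on an object; FORCE is the grip in N (left out, the last holds). Time passes only in rows, so rows that repeat a pose let the fingers close, or fill a call up. It gives the time, the measured TCP pose, the force and the opening at its end, in the units of the state.
- env.get_obs(): the state, without advancing time (a new reading comes with each control period).
- viewer.read_camera(name): name is "side" or "top" or "wrist"; returns a dict with "frame" (480x640x3 uint8, red, green, blue), "fx", "fy", "cx", "cy" (pixels), "view" (4x4, takes a point from world to camera coordinates); the wrist camera has in their place "hand_eye" (4x4, takes a point from camera to tool coordinates, whose origin is the TCP and whose axes are the tool frame's). Camera axes: x right, y down, z forward; pixel columns grow to the right and rows downward; lengths in m; the calibration is good to about 2 mm. A picture is of the moment at which its call begins: read the wrist's pose just before it. There is no depth.
- env.sign_off(): hands the job in, once; it reports no verdict.
The state is a dict: "time_s": time; "qpos": joint angles; "joint_velocities": joint speeds; "effort": joint torques, N m; "tool_pos": TCP position; "tool_rot": TCP orientation; "force": force on the tool from outside, world axes, zero at the start; "wrist_torque": the same for the moment, N m; "grip_width": finger opening in m.
Only numpy, scipy, OpenCV 4.12 (cv2) and the standard library are available. Lean on these libraries where they do the work, as an engineer would, in place of code of your own. Each camera call takes 0.05 s, during which the arm holds its last target.

## Working session

There is one attempt and no reset: what is moved stays moved. The work goes in short steps, Python scripts to look and compute and a shell command to move; the robot and the scene stay as the last step left them, time stands still between calls to the robot, and variables do not carry over. Pictures are saved under pics/ and viewed, and the job is handed in when it is done.

```bash
ls; mkdir -p pics; python3 - <<'E'
from cell import env, viewer
import cv2
o=env.get_obs()
for k in o: print(k,o[k])
for n in ("side","top","wrist"):
    c=viewer.read_camera(n); cv2.imwrite(f"pics/{n}0.png",c["frame"][:,:,::-1])
    print(n,c["fx"],c["fy"],c["cx"],c["cy"]); print(c.get("view",c.get("hand_eye")))
E
```

```text
pics
time_s 0.0
qpos [-74.64977981  18.4381657   -4.01596571  83.17498264   1.2944111
  78.53907081  -3.26095003]
joint_velocities [-0.00989402  0.05112319 -0.00732001  0.06351548 -0.09917007 -0.02699253
  0.04397319]
effort [ 1.72590699e-04 -4.91308558e+01 -4.03710930e-01 -3.12516010e+01
 -6.39278744e-02  4.38902120e-02  1.85984309e-04]
tool_pos [0.16311623 0.62863824 0.22147098]
tool_rot [1.79995029e+02 1.07009109e-01 7.54588710e+01]
force [-0.570027    0.25080582  0.14088316]
wrist_torque [-0.04884916 -0.04552683  0.01084749]
grip_width 0.08735205959210837
side 466.3702678449749 466.3702678449749 319.44303887506175 237.40995610465748
[[-0.99483198 -0.10095048  0.01087839  0.55722215]
 [-0.08110126  0.72558907 -0.68333234  0.03137426]
 [ 0.06108949 -0.68068311 -0.73002642  0.97305713]
 [ 0.          0.          0.          1.        ]]
top 600.2029923311558 600.2029923311558 329.3913541950877 232.38510027436615
[[ 0.00223083 -0.99999406  0.00262651  0.08612457]
 [-0.984084   -0.00266203 -0.17768399  0.55420126]
 [ 0.17768993 -0.00218833 -0.98408409  1.38818123]
 [ 0.          0.          0.          1.        ]]
wrist 337.6750117253826 337.6750117253826 317.39629382085 236.76665247610575
[[ 9.99999358e-01 -4.88308912e-04  1.02285784e-03  2.18369423e-04]
 [ 1.86050903e-04  9.60914747e-01  2.76844386e-01 -7.60932556e-02]
 [-1.11806476e-03 -2.76844018e-01  9.60914221e-01 -1.62461381e-01]
 [ 0.00000000e+00  0.00000000e+00  0.00000000e+00  1.00000000e+00]]
```

View pics/side0.png

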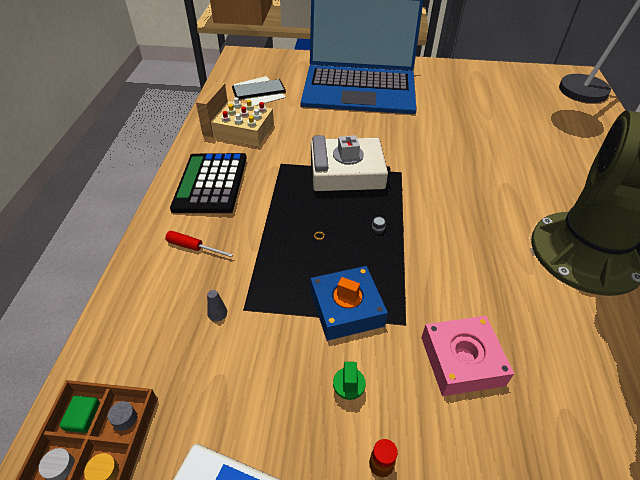

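View pics/top0.png

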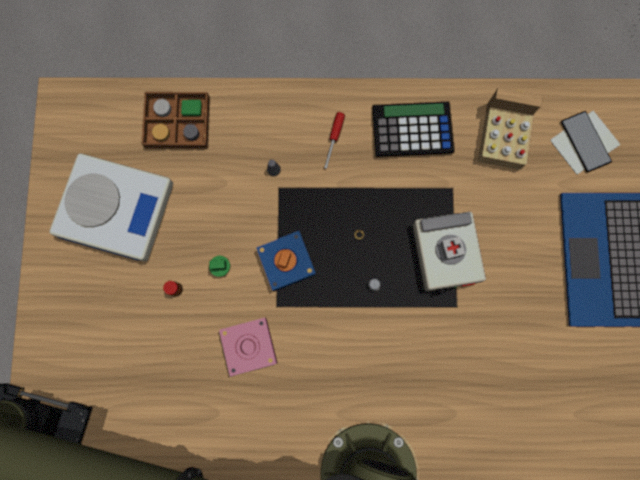

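View pics/wrist0.png

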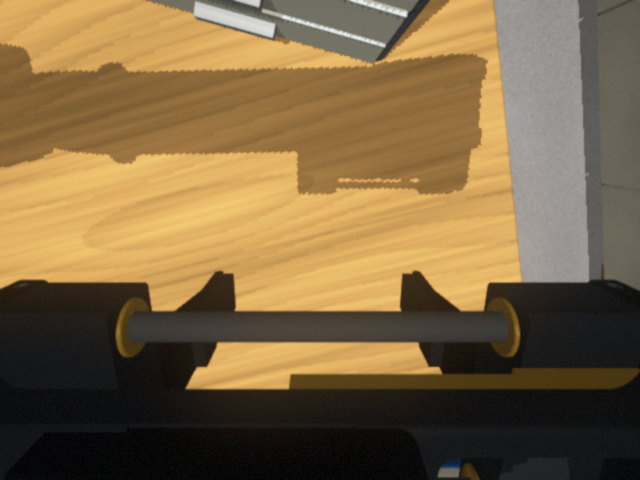

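Side shows the orange hub in the blue mould at (348,292), the green lookalike at (349,382), the pink mould at (467,350) and the polisher chuck at (348,148). The same things in the top view: hub (286,261), green (219,266), pink (248,347), chuck (452,249). By the description, I choose the orange hub in the blue mould. The other orange thing is the small disc in the tray at top (160,131). Next I'll check a close crop and measure.

```bash
cat > h.py <<'E'
import numpy as np, cv2
from scipy.spatial.transform import Rotation as R
from cell import env, viewer
def shot(n):
    o=env.get_obs(); c=viewer.read_camera(n)
    if "view" in c: T=np.linalg.inv(c["view"])
    else:
        W=np.eye(4); W[:3,:3]=R.from_euler('xyz',o["tool_rot"],degrees=True).as_matrix(); W[:3,3]=o["tool_pos"]; T=W@c["hand_eye"]
    c["T"]=T; return c
def cast(c,uv,z):
    uv=np.atleast_2d(np.asarray(uv,float))
    d=np.c_[(uv[:,0]-c["cx"])/c["fx"],(uv[:,1]-c["cy"])/c["fy"],np.ones(len(uv))]@c["T"][:3,:3].T
    p=c["T"][:3,3]; return p+d*((z-p[2])/d[:,2])[:,None]
def proj(c,P):
    q=(np.atleast_2d(P)-c["T"][:3,3])@c["T"][:3,:3]
    return np.c_[q[:,0]/q[:,2]*c["fx"]+c["cx"],q[:,1]/q[:,2]*c["fy"]+c["cy"]]
def hsv(c): return cv2.cvtColor(c["frame"],cv2.COLOR_RGB2HSV)
def crop(c,x0,y0,x1,y1,name,k=6):
    cv2.imwrite(name,cv2.resize(c["frame"][y0:y1,x0:x1,::-1],None,fx=k,fy=k,interpolation=cv2.INTER_CUBIC))
def big(m):
    cs,_=cv2.findContours(m.astype(np.uint8),cv2.RETR_EXTERNAL,cv2.CHAIN_APPROX_NONE); return max(cs,key=cv2.contourArea)
E
python3 - <<'E'
from h import *
t=shot("top"); s=shot("side")
crop(t,246,225,326,295,"pics/t_hub.png",8); crop(s,300,250,400,350,"pics/s_hub.png",6)
crop(t,410,205,490,295,"pics/t_ch.png",6); crop(s,300,120,400,200,"pics/s_ch.png",6)
for n,c,box in(("top",t,(250,220,330,300)),("side",s,(300,250,400,350))):
    H=hsv(c); x0,y0,x1,y1=box; m=np.zeros(H.shape[:2],np.uint8)
    m[y0:y1,x0:x1]=((H[...,0]>100)&(H[...,0]<122)&(H[...,1]>120))[y0:y1,x0:x1]
    r=cv2.minAreaRect(cv2.convexHull(big(m))); print(n,"mould",r,cast(c,r[0],0.04))
    m[:]=0; m[y0:y1,x0:x1]=((H[...,0]<16)&(H[...,1]>150)&(H[...,2]>70))[y0:y1,x0:x1]
    b=big(m);r=cv2.minAreaRect(b); print(n,"orange",r,cast(c,r[0],0.044))
# other things
for uv,l in(((219,266),'green'),((273,168),'cone'),((359,234),'ring'),((375,285),'loupe'),((172,289),'bottle'),((452,249),'chuck')):
    print(l,cast(t,uv,0.098 if l=='chuck' else .02)[0].round(3))
E
```

```text
top mould ((286.09307861328125, 260.36932373046875), (48.1038703918457, 46.190399169921875), 69.14553833007812) [[0.48743703 0.19083911 0.04      ]]
top orange ((284.7500305175781, 259.7500305175781), (19.091880798339844, 19.798988342285156), 45.0) [[0.4883863  0.19378211 0.044     ]]
side mould ((348.5589294433594, 301.2398986816406), (64.99799346923828, 70.00701141357422), 76.20051574707031) [[0.48734433 0.20609341 0.04      ]]
side orange ((348.0401306152344, 293.5145568847656), (28.791852951049805, 27.595752716064453), 19.98310661315918) [[0.4893215  0.19216449 0.044     ]]
green [0.476 0.354 0.02 ]
cone [0.722 0.228 0.02 ]
ring [0.556 0.015 0.02 ]
loupe [ 0.431 -0.023  0.02 ]
bottle [0.42  0.465 0.02 ]
chuck [ 0.507 -0.195  0.098]
```

```bash
cd pics; python3 -c "
import cv2,numpy as np
a=[cv2.resize(cv2.imread(f),(400,300)) for f in ('t_hub.png','s_hub.png','t_ch.png','s_ch.png')]
cv2.imwrite('m1.png',np.vstack([np.hstack(a[:2]),np.hstack(a[2:])]))"
```

```text
(no output)
```

View pics/m1.png

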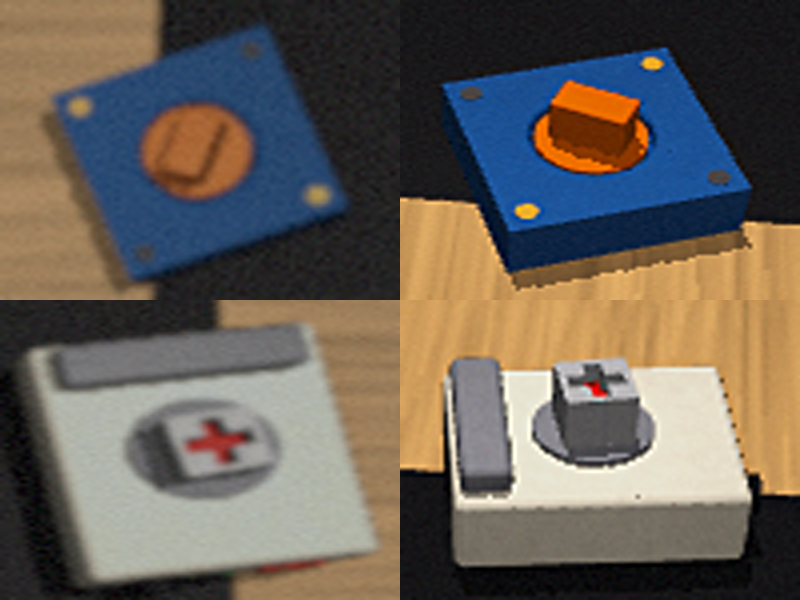

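The crops confirm the orange flat grip on a round flange in the blue mould. The chuck carries a red cross in its slots, at top (452,249). Next I'll get the grip yaw and chuck yaw roughly from the side-view corners and work out the approach.

```bash
cat >> h.py <<'E'
def delta(P,yaw):
    """rows values from current commanded pose (approx measured) to TCP P with tool down at yaw"""
    o=env.get_obs(); A=R.from_euler('xyz',o["tool_rot"],degrees=True); B=R.from_euler('xyz',[180,0,yaw],degrees=True)
    d=A.inv().apply(np.array(P)-o["tool_pos"])/0.1; r=(A.inv()*B).as_rotvec(degrees=True)/90
    return d.round(3),r.round(4)
E
python3 - <<'E'
from h import *
s=shot("side"); t=shot("top")
q=np.array([[341.5,277.3],[360,282],[357,291.7],[338,285.7]])
p=cast(s,q,.078); print(p.round(4),p.mean(0)); 
for a,b in((0,1),(1,2),(2,3),(3,0)): d=p[b]-p[a]; print(np.hypot(*d[:2]),np.degrees(np.arctan2(d[1],d[0])))
# chuck top corners, side crop scale 4, 3.75 from (300,120)
q=np.array([[155,62],[228,60],[238,95],[163,100]])/[4,3.75]+[300,120]
p=cast(s,q,.098); print(p.round(4),p.mean(0)); 
for a,b in((0,1),(1,2),(2,3),(3,0)): d=p[b]-p[a]; print(np.hypot(*d[:2]),np.degrees(np.arctan2(d[1],d[0])))
for y in(-60,30,60,120): print(y,delta([.489,.193,.22],y))
E
```

```text
[[0.5033 0.1834 0.078 ]
 [0.4704 0.1902 0.078 ]
 [0.4746 0.2118 0.078 ]
 [0.5081 0.2025 0.078 ]] [0.48909186 0.19696937 0.078     ]
0.03359849195476179 168.2169256982298
0.02195302327369588 78.83099811644618
0.03467158559379472 -15.516860368632848
0.019708745101700637 -104.0053158052951
[[ 0.5378 -0.2125  0.098 ]
 [ 0.4959 -0.2195  0.098 ]
 [ 0.4886 -0.1838  0.098 ]
 [ 0.5305 -0.1738  0.098 ]] [ 0.51323009 -0.197412    0.098     ]
0.0424986164522955 -170.4413604934108
0.036487898658059466 101.56372800904047
0.043049535308184256 13.403037872544797
0.039360500095700926 -79.24384386617307
-60 (array([-3.403,  4.248,  0.025]), array([3.0000e-04, 1.0000e-04, 1.5051e+00]))
30 (array([-3.403,  4.248,  0.025]), array([1.000e-04, 2.000e-04, 5.051e-01]))
60 (array([-3.403,  4.248,  0.025]), array([1.000e-04, 2.000e-04, 1.718e-01]))
120 (array([-3.403,  4.248,  0.025]), array([-1.000e-04,  3.000e-04, -4.949e-01]))
```

Grip long axis is about -13.5° and the chuck about 12° (mod 90). Jaws at yaw about 76.5° suit the grip, which is close to the present yaw. All sizes agree with the description (34x21 and 42x38 mm). Now moving over the hub.

```bash
python3 -m pendant '[[-0.1,0.13,0,0,0,0],[-0.2,0.26,0,0,0,0],[-0.32,0.4,0,0,0,0],[-0.44,0.55,0,0,0,0],[-0.56,0.7,0,0,0,0],[-0.68,0.85,0,0,0,0],[-0.8,1,0,0,0,0],[-0.8,1,0,0,0,0]]' 87
python3 -m pendant '[[-0.1,0.13,0,0,0,0],[-0.2,0.26,0,0,0,0],[-0.32,0.4,0,0,0,0],[-0.44,0.55,0,0,0,0],[-0.56,0.7,0,0,0,0],[-0.68,0.85,0,0,0,0],[-0.8,1,0,0,0,0],[-0.8,1,0,0,0,0]]' 87
python3 -m pendant '[[-0.1,0.13,0,0,0,0],[-0.2,0.26,0,0,0,0],[-0.32,0.4,0,0,0,0],[-0.44,0.55,0,0,0,0],[-0.56,0.7,0,0,0,0],[-0.68,0.85,0,0,0,0],[-0.8,1,0,0,0,0],[-0.8,1,0,0,0,0]]' 87
python3 -m pendant '[[-0.1,0.12,0,0,0,0],[-0.22,0.25,0,0,0,0],[-0.35,0.37,0,0,0,0],[-0.5,0.5,0,0,0,0],[-0.65,0.62,0,0,0,0],[-0.8,0.7,0,0,0,0],[-0.9,0.75,0,0,0,0],[-0.9,0.75,0,0,0,0]]' 87
python3 - <<'E'
from h import *
c=shot("wrist"); cv2.imwrite("pics/w1.png",c["frame"][:,:,::-1]); o=env.get_obs(); print(o["time_s"],o["tool_pos"],o["tool_rot"],proj(c,[.489,.193,.044]))
E
```

```text
time_s: 1.35
tool_pos: [0.2417, 0.5253, 0.2228]
tool_rot: [180.0, -0.0, 75.3]
force: [-0.3, -0.4, 0.3]
grip_width: 0.0874
time_s: 2.35
tool_pos: [0.3182, 0.4226, 0.2227]
tool_rot: [180.0, -0.0, 75.3]
force: [0.2, 0.3, 0.6]
grip_width: 0.0866
time_s: 3.35
tool_pos: [0.3947, 0.3199, 0.2226]
tool_rot: [180.0, 0.0, 75.3]
force: [-0.5, -0.3, -0.3]
grip_width: 0.0868
time_s: 4.35
tool_pos: [0.4435, 0.2149, 0.2227]
tool_rot: [180.0, -0.0, 75.4]
force: [0.1, -0.3, 0.1]
grip_width: 0.0873
4.4 [0.44325283 0.21574522 0.22264911] [-1.79993446e+02 -3.58447986e-02  7.54525151e+01] [[307.76962722 261.22548792]]
```

View pics/w1.png

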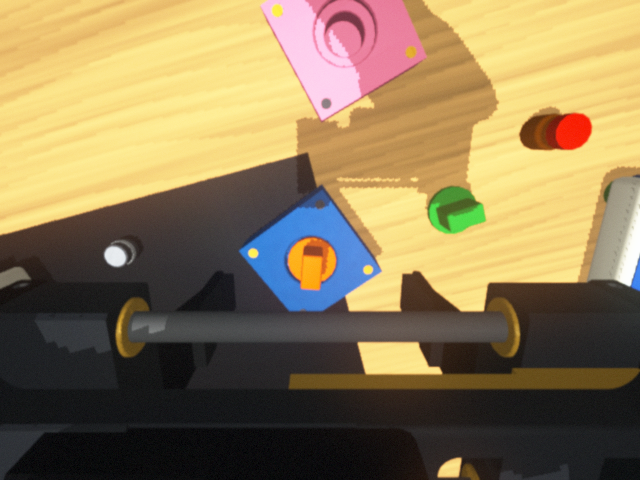

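The hub is at wrist (312,262), close to where I predicted. Its grip looks nearly vertical in the image, at (312,266). The green lookalike is at (455,212) and the bottle at (570,131). Measuring now.

```bash
python3 - <<'E'
from h import *
c=shot("wrist"); crop(c,270,220,350,300,"pics/w1c.png",7); H=hsv(c)
b=(slice(180,311),slice(230,390))
def reg(cond):
    m=np.zeros(H.shape[:2],np.uint8); m[b]=cond[b]; return m
org=(H[...,0]<18)&(H[...,1]>150)
m=reg(org&(H[...,2]>60)); g=big(m); e=cv2.fitEllipse(cv2.convexHull(g)); print("orange",cv2.boundingRect(g),e)
for v in(200,220,235): 
    m=reg(org&(H[...,2]>v)); r=cv2.minAreaRect(big(m)); print(v,r)
vs=H[...,2][262,290:335]; print(vs); print(H[262,290:335,0])
m=reg((H[...,0]>100)&(H[...,0]<122)&(H[...,1]>120)); h=cv2.convexHull(big(m)); r=cv2.minAreaRect(h); print(r); print(cv2.approxPolyDP(h,6,True)[:,0], cast(c,cv2.approxPolyDP(h,6,True)[:,0],.044).round(4))
E
```

```text
orange (289, 238, 46, 52) ((310.78546142578125, 263.1365051269531), (46.661624908447266, 52.5004997253418), 2.3627946376800537)
200 ((311.5, 263.5), (51.0, 45.0), 90.0)
220 ((313.311767578125, 266.0529479980469), (35.68505859375, 49.351680755615234), 40.60129928588867)
235 ((313.1552734375, 266.00115966796875), (35.264678955078125, 49.477264404296875), 39.09385299682617)
[254 254 254 254 254 254 254 254 254 254 253 249 252 254 254 254 254 254
 254 254 254 254 254 254 254 254 254 254 254 254 250 232 217 218 223 230
 244 253 254 254 254 254 254 254 249]
[20 20 20 20 20 20 20 20 20 20 18 16 18 20 20 20 20 20 20 20 20 20 20 20
 20 20 20 20 20 19 16 12 11 11 11 12 14 18 20 20 20 20 19 19 12]
((307.3944091796875, 259.1958312988281), (102.14128112792969, 105.4582748413086), 54.9041862487793)
[[322 191]
 [378 272]
 [323 310]
 [287 310]
 [238 250]] [[0.4194 0.2275 0.044 ]
 [0.5199 0.2644 0.044 ]
 [0.5492 0.1955 0.044 ]
 [0.539  0.1564 0.044 ]
 [0.4578 0.1255 0.044 ]]
```

View pics/w1c.png

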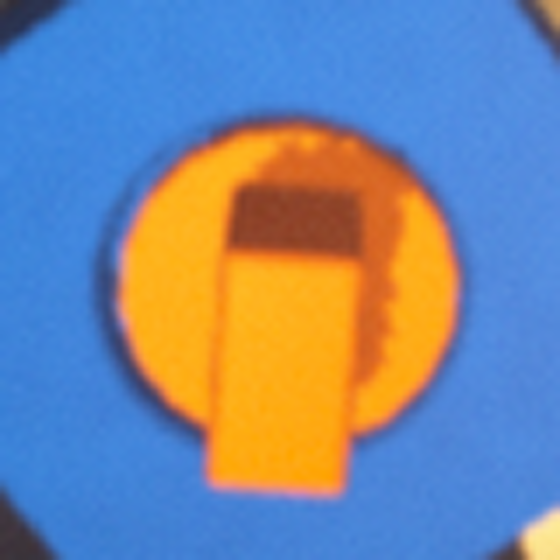

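```bash
python3 - <<'E'
from h import *
c=shot("wrist")
q=np.array([[228,252],[360,257],[343,496],[207,487]])/7+[270,220]
p=cast(c,q,.078); ctr=p.mean(0); print(p.round(4),ctr)
for a,b in((0,1),(1,2),(2,3),(3,0)): d=p[b]-p[a]; print(np.hypot(*d[:2]),np.degrees(np.arctan2(d[1],d[0])))
f=np.array([[118,283],[462,285],[292,118]])/7+[270,220]; pf=cast(c,f,.044); print("flange",pf.round(4),(pf[0]+pf[1])/2)
yl=np.degrees(np.arctan2(*((p[2]+p[3]-p[0]-p[1])[:2][::-1]))); print("long",yl)
print(env.get_obs()["tool_rot"],delta([ctr[0],ctr[1],.222],yl+90))
E
```

```text
[[0.4703 0.1951 0.078 ]
 [0.4755 0.2125 0.078 ]
 [0.5097 0.2013 0.078 ]
 [0.5035 0.183  0.078 ]] [0.48972537 0.19797538 0.078     ]
0.01815956073372633 73.15873955986979
0.035931368281634735 -18.166342988049617
0.01930456783231704 -108.68544217160449
0.03535520956409581 159.97117291855034
flange [[0.482  0.173  0.044 ]
 [0.4956 0.224  0.044 ]
 [0.4633 0.2055 0.044 ]] [0.48880949 0.19849695 0.044     ]
long -19.090057804697636
[-1.79993387e+02 -2.76954640e-02  7.55293999e+01] (array([-0.062,  0.498,  0.006]), array([-0.0001, -0.0003,  0.0513]))
```

Hub centre is about (0.489, 0.198) and the long axis about -18.5°, with grip 19 x 35.6 mm. That matches the given sizes. Moving above it and looking again before descending.

```bash
python3 -m pendant '[[-0.02,0.1,0,0,0,0.01],[-0.04,0.2,0,0,0,0.02],[-0.06,0.3,0,0,0,0.03],[-0.06,0.4,0,0,0,0.045],[-0.06,0.5,0.1,0,0,0.045],[-0.06,0.5,0.3,0,0,0.045],[-0.06,0.5,0.45,0,0,0.045],[-0.06,0.5,0.45,0,0,0.045]]' 87
python3 - <<'E'
from h import *
c=shot("wrist"); cv2.imwrite("pics/w2.png",c["frame"][:,:,::-1]); t=shot("top"); crop(t,236,205,336,305,"pics/t2.png",6)
o=env.get_obs(); print(o["time_s"],o["tool_pos"],o["tool_rot"],delta([.489,.198,.048],71.5)); print(proj(c,[[.489,.198,.078],[.489,.198,.044]]))
E
```

```text
time_s: 5.5
tool_pos: [0.4893, 0.1968, 0.1759]
tool_rot: [-179.9, 0.1, 71.4]
force: [-0.1, -0.4, 0.5]
grip_width: 0.0864
5.6 [0.49039651 0.19736622 0.17772504] [ 1.79992691e+02 -9.68818315e-03  7.14200424e+01] (array([ 1.000e-03, -1.500e-02,  1.297e+00]), array([ 0.0001, -0.0001, -0.0009]))
[[318.3573658  237.58073747]
 [318.30412348 227.11024119]]
```

View pics/w2.png

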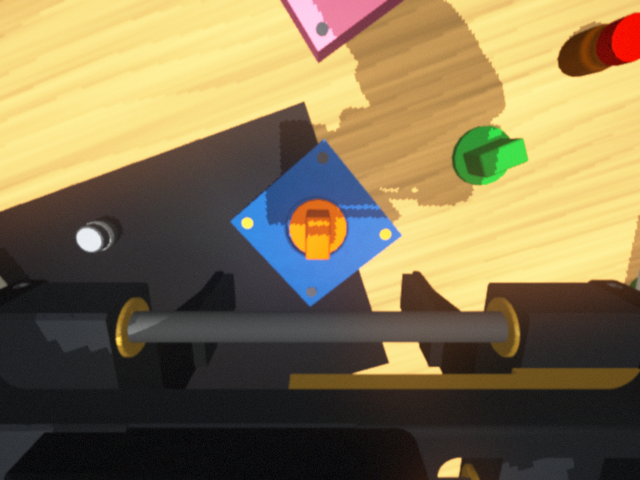

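The grip is centred at (318,238), matching the prediction (318,237.6), and its edges are vertical. Descending to TCP z 0.048, 4 mm over the flange.

```bash
python3 -m pendant '[[0,0,0.15,0,0,0],[0,0,0.3,0,0,0],[0,-0.01,0.45,0,0,0],[0,-0.015,0.6,0,0,0],[0,-0.015,0.75,0,0,0],[0,-0.015,0.9,0,0,0],[0,-0.015,1,0,0,0],[0,-0.015,1,0,0,0]]' 87
python3 -m pendant '[[0,0,0.05,0,0,0],[0,0,0.1,0,0,0],[0,0,0.16,0,0,0],[0,0,0.22,0,0,0],[0,0,0.26,0,0,0],[0,0,0.28,0,0,0],[0,0,0.29,0,0,0],[0,0,0.29,0,0,0]]' 87
python3 -m pendant '[[0,0,0,0,0,0],[0,0,0,0,0,0],[0,0,0,0,0,0],[0,0,0,0,0,0],[0,0,0,0,0,0],[0,0,0,0,0,0],[0,0,0,0,0,0],[0,0,0,0,0,0]]' 0 30
python3 - <<'E'
from h import *
c=shot("wrist"); cv2.imwrite("pics/w3.png",c["frame"][:,:,::-1]);o=env.get_obs(); print(o["time_s"],o["tool_pos"],o["tool_rot"],o["force"],o["wrist_torque"],o["grip_width"])
E
```

```text
time_s: 6.6
tool_pos: [0.4883, 0.1974, 0.0767]
tool_rot: [-179.9, 0.1, 71.4]
force: [-0.0, 0.9, -0.3]
grip_width: 0.0868
time_s: 7.6
tool_pos: [0.489, 0.1978, 0.0486]
tool_rot: [180.0, -0.0, 71.4]
force: [0.2, 0.1, 0.8]
grip_width: 0.0871
time_s: 8.6
tool_pos: [0.4888, 0.1976, 0.0486]
tool_rot: [180.0, 0.0, 71.4]
force: [0.2, -0.2, 0.3]
grip_width: 0.0199
8.65 [0.48884354 0.19767099 0.0485613 ] [1.79998182e+02 3.26155250e-05 7.14074362e+01] [-0.07474948 -0.54696029  0.4234051 ] [0.00533551 0.04960209 0.01079432] 0.020033213405132203
```

View pics/w3.png

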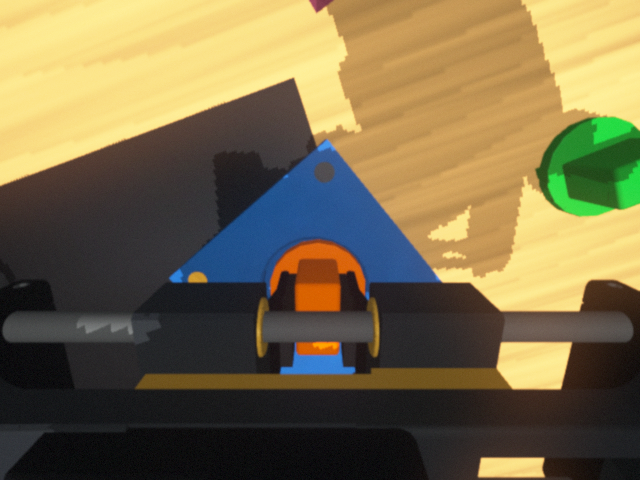

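Closed at 20.0 mm on the grip, which matches its thickness. Lifting straight up.

```bash
python3 -m pendant '[[0,0,-0.05,0,0,0],[0,0,-0.15,0,0,0],[0,0,-0.3,0,0,0],[0,0,-0.45,0,0,0],[0,0,-0.6,0,0,0],[0,0,-0.75,0,0,0],[0,0,-0.9,0,0,0],[0,0,-1,0,0,0]]' 0 30
python3 -m pendant '[[0,0,-0.15,0,0,0],[0,0,-0.3,0,0,0],[0,0,-0.45,0,0,0],[0,0,-0.55,0,0,0],[0,0,-0.6,0,0,0],[0,0,-0.6,0,0,0],[0,0,-0.6,0,0,0],[0,0,-0.6,0,0,0]]' 0 30
python3 - <<'E'
from h import *
s=shot("side"); crop(s,260,170,420,350,"pics/s4.png",4);o=env.get_obs(); print(o["time_s"],o["tool_pos"],o["tool_rot"],o["force"],o["grip_width"])
print(delta([.51,-.197,.21],15), delta([.51,-.197,.21],12+90))
E
```

```text
time_s: 9.65
tool_pos: [0.4892, 0.1979, 0.1498]
tool_rot: [180.0, -0.1, 71.4]
force: [-0.5, -0.3, -1.1]
grip_width: 0.0198
time_s: 10.65
tool_pos: [0.4886, 0.1976, 0.2081]
tool_rot: [-180.0, 0.0, 71.4]
force: [0.1, -0.4, -1.1]
grip_width: 0.0196
10.7 [0.48861735 0.19760206 0.20814569] [-1.79971411e+02  3.28392795e-02  7.14073399e+01] [ 0.38343551 -0.01872838 -2.03278687] 0.019886903603142412
(array([-3.672,  1.461, -0.017]), array([-1.000e-04,  5.000e-04,  6.267e-01])) (array([-3.672,  1.461, -0.017]), array([-4.000e-04,  3.000e-04, -3.399e-01]))
```

View pics/s4.png

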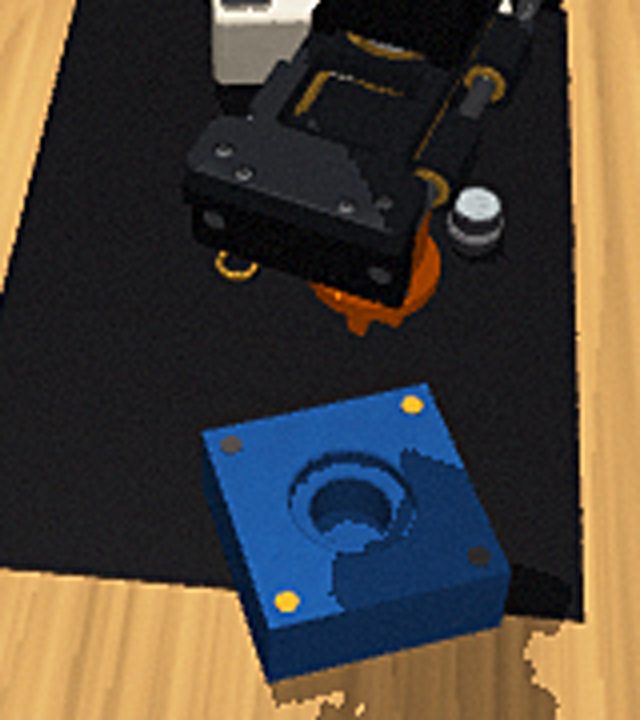

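The hub is held clear of the empty mould. It appears at about (375,275) in the crop, with the ribbed stem visible underneath and upright. Carrying it past the chuck so the wrist camera can see the chuck.

```bash
for i in 1; do :; done
python3 -m pendant '[[-0.1,0.04,0,0,0,0],[-0.22,0.09,0,0,0,0],[-0.36,0.15,0,0,0,0],[-0.5,0.2,0,0,0,0],[-0.64,0.26,0,0,0,0],[-0.78,0.32,0,0,0,0],[-0.9,0.37,0,0,0,0],[-1,0.4,0,0,0,0]]' 0 30
python3 -m pendant '[[-0.12,0.05,0,0,0,0],[-0.25,0.1,0,0,0,0],[-0.37,0.15,0,0,0,0],[-0.5,0.2,0,0,0,0],[-0.62,0.25,0,0,0,0],[-0.75,0.3,0,0,0,0],[-0.87,0.35,0,0,0,0],[-1,0.4,0,0,0,0]]' 0 30
python3 -m pendant '[[-0.12,0.05,0,0,0,0],[-0.25,0.1,0,0,0,0],[-0.37,0.15,0,0,0,0],[-0.5,0.2,0,0,0,0],[-0.62,0.25,0,0,0,0],[-0.75,0.3,0,0,0,0],[-0.87,0.35,0,0,0,0],[-1,0.4,0,0,0,0]]' 0 30
python3 -m pendant '[[-0.12,0.05,0,0,0,0.06],[-0.25,0.1,0,0,0,0.16],[-0.37,0.15,0,0,0,0.26],[-0.5,0.2,0,0,0,0.36],[-0.62,0.25,0,0,0,0.46],[-0.75,0.3,0,0,0,0.55],[-0.87,0.35,0,0,0,0.6],[-1,0.4,0,0,0,0.63]]' 0 30
python3 - <<'E'
from h import *
o=env.get_obs(); print(o["time_s"],o["tool_pos"],o["tool_rot"],o["qpos"],o["grip_width"])
print(delta([.524,-.266,.21],12))
c=shot("wrist"); cv2.imwrite("pics/w5.png",c["frame"][:,:,::-1])
E
```

```text
time_s: 11.7
tool_pos: [0.495, 0.0893, 0.2086]
tool_rot: [180.0, -0.0, 71.4]
force: [0.2, -0.4, -1.4]
grip_width: 0.0199
time_s: 12.7
tool_pos: [0.501, -0.0182, 0.2086]
tool_rot: [180.0, -0.0, 71.4]
force: [1.3, 0.0, -0.5]
grip_width: 0.0198
time_s: 13.7
tool_pos: [0.507, -0.1257, 0.2086]
tool_rot: [180.0, -0.0, 71.4]
force: [0.6, 0.1, -1.0]
grip_width: 0.0199
time_s: 14.7
tool_pos: [0.513, -0.2332, 0.2085]
tool_rot: [180.0, -0.0, 14.6]
force: [0.5, 0.0, -1.2]
grip_width: 0.0199
14.7 [ 0.51304195 -0.23320832  0.20854265] [ 1.79996590e+02 -5.06171697e-03  1.46378633e+01] [-19.16326695  10.04862062  46.03748443  98.27579957  -7.47772916
  74.82934188  43.03593235] 0.019854002432361604
(array([ 0.023,  0.345, -0.015]), array([ 0.    , -0.0001,  0.0293]))
```

View pics/w5.png

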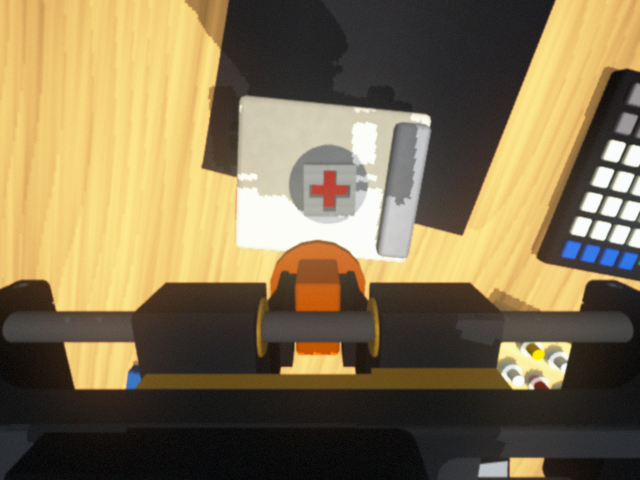

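The chuck is fully in view at wrist (329,190), with the red cross nearly aligned to the image axes. The hub's flange is at (318,270). Measuring.

```bash
python3 - <<'E'
from h import *
o=env.get_obs();c=shot("wrist"); crop(c,285,145,375,235,"pics/w5c.png",8); H=hsv(c)
m=np.zeros(H.shape[:2],np.uint8); m[150:230,295:365]=(((H[...,0]<10)|(H[...,0]>170))&(H[...,1]>110))[150:230,295:365]
g=big(m); x,y,w,h=cv2.boundingRect(g); M=cv2.moments(g); print(x,y,w,h,M["m10"]/M["m00"],M["m01"]/M["m00"],cv2.minAreaRect(g))
# grip orientation in image rel. tool
print(o["tool_pos"],o["tool_rot"])
E
```

```text
313 168 36 36 330.08790252393385 185.82941688424717 ((329.7508239746094, 185.7300262451172), (31.14436149597168, 31.76612091064453), 47.29060745239258)
[ 0.51259427 -0.23563331  0.20866059] [1.79881591e+02 1.88693833e-02 1.44248897e+01]
```

View pics/w5c.png

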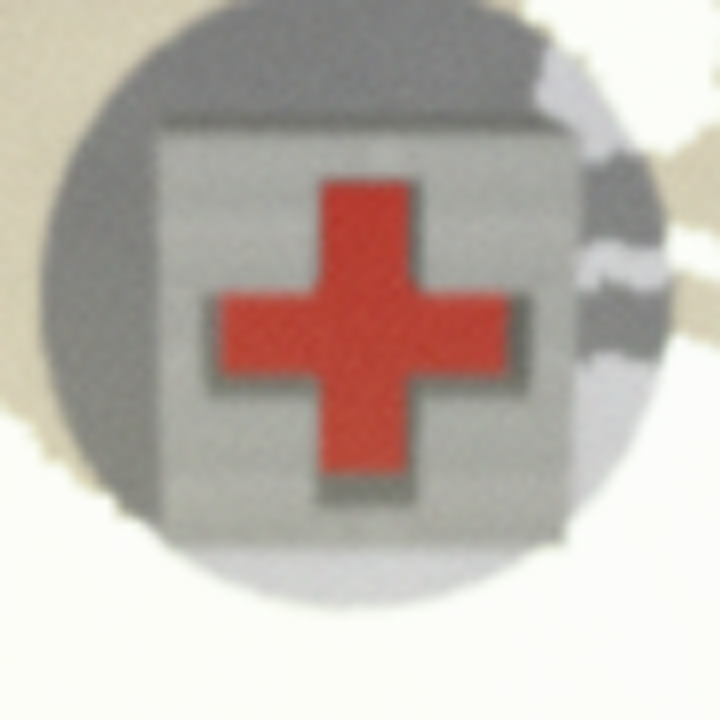

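```bash
python3 - <<'E'
from h import *
from scipy.optimize import least_squares
o=env.get_obs();c=shot("wrist"); tp=o["tool_pos"]; yaw=o["tool_rot"][2]
q=np.array([[162,130],[578,130],[562,545],[160,543]])/8+[285,145]
p=cast(c,q,.098); print("chuck",p.round(4),p.mean(0).round(4))
for a,b in((0,1),(1,2),(2,3),(3,0)): d=p[b]-p[a]; print(np.hypot(*d[:2]).round(4),np.degrees(np.arctan2(d[1],d[0]))%90)
s=cast(c,np.array([[207,344],[527,344],[367.5,180],[367.5,506],[367.5,343.5]])/8+[285,145],.098); print("slot",np.hypot(*(s[1]-s[0])[:2]),np.hypot(*(s[3]-s[2])[:2]),s[4])
# slot edge lines (red/grey) by Canny+fit: red cross left & right edges of vertical bar, top/bottom of horizontal bar
H=hsv(c); m=(((H[...,0]<10)|(H[...,0]>170))&(H[...,1]>110))
rows=[(y,np.where(m[y,300:360])[0]) for y in list(range(170,180))+list(range(194,202))]
L=cast(c,[(300+r.min(),y) for y,r in rows if len(r)],.086);
d=np.polyfit(L[:,1],L[:,0],1); print("vertical bar yaw",np.degrees(np.arctan(-d[0])))
H2=(H[...,0]<18)&(H[...,1]>150); mm=np.zeros(m.shape,np.uint8); mm[230:300,255:385]=H2[230:300,255:385]
g=big(mm)[:,0]; x,y,w,h=cv2.boundingRect(g); print("flange box",x,y,w,h)
arc=g[(g[:,1]<262)]; 
for dz in(-.0046,-.0126):
    P=cast(c,arc,tp[2]+dz)
    f=least_squares(lambda a:np.hypot(P[:,0]-a[0],P[:,1]-a[1])-a[2],[tp[0],tp[1],.026],loss='soft_l1',f_scale=.0005); 
    f2=least_squares(lambda a:np.hypot(P[:,0]-a[0],P[:,1]-a[1])-.026,[tp[0],tp[1]],loss='soft_l1',f_scale=.0005)
    Rm=R.from_euler('xyz',o["tool_rot"],degrees=True)
    print(dz,f.x.round(4),f2.x.round(4),"hub in tool",Rm.inv().apply([*(f2.x-tp[:2]),0]).round(4))
print(o["time_s"],tp,o["tool_rot"])
E
```

```text
chuck [[ 0.4882 -0.1792  0.098 ]
 [ 0.528  -0.1689  0.098 ]
 [ 0.5382 -0.2095  0.098 ]
 [ 0.498  -0.2197  0.098 ]] [ 0.5131 -0.1943  0.098 ]
0.0411 14.540040588296412
0.0418 14.155065671893084
0.0414 14.25218032942044
0.0416 13.683540371987505
slot 0.03230422619688019 0.0328877466590886 [ 0.51336815 -0.19449098  0.098     ]
vertical bar yaw 14.896700368946181
flange box 270 241 96 59
-0.0046 [ 0.5122 -0.2346  0.0254] [ 0.5124 -0.2352] hub in tool [-0.0002  0.0005  0.    ]
-0.0126 [ 0.5131 -0.2381  0.0267] [ 0.5129 -0.2374] hub in tool [-0.0002  0.0027  0.    ]
14.8 [ 0.51248524 -0.23470814  0.20858013] [1.79923881e+02 3.31712211e-02 1.45495264e+01]
```

The chuck slots are centred at about (0.5133, -0.1945), yaw about 14.3°, with slots 32.3 and 32.9 mm long against 33 expected. The hub sits within 0.5 mm of the TCP axis. The side view agrees to within 2.5 mm. Moving over the chuck with the foot about 25 mm above its face.

```bash
python3 -m pendant '[[0.02,-0.08,0,0,0,0],[0.05,-0.17,0,0,0,0],[0.08,-0.26,0,0,0,0],[0.1,-0.35,0.1,0,0,0],[0.11,-0.39,0.25,0,0,0],[0.11,-0.39,0.4,0,0,0],[0.11,-0.39,0.48,0,0,0],[0.11,-0.39,0.48,0,0,0]]' 0 30
python3 - <<'E'
from h import *
ps=[]
for i in range(4):
    c=shot("wrist"); o=env.get_obs(); ps.append(np.r_[o["tool_pos"],o["tool_rot"][2]])
ps=np.array(ps); print(ps.round(4)); print(ps.mean(0))
cv2.imwrite("pics/w6.png",c["frame"][:,:,::-1]); s=shot("side"); crop(s,270,60,430,200,"pics/s6.png",5); print(o["time_s"])
t=shot("top"); crop(t,400,190,500,290,"pics/t6.png",6)
E
```

```text
time_s: 15.85
tool_pos: [0.5131, -0.1923, 0.1596]
tool_rot: [-180.0, 0.1, 14.7]
force: [-0.6, -0.7, -1.3]
grip_width: 0.0198
[[ 0.5135 -0.1924  0.1603 14.665 ]
 [ 0.5138 -0.1924  0.1607 14.6669]
 [ 0.514  -0.1923  0.161  14.6788]
 [ 0.5141 -0.1923  0.1611 14.6892]]
[ 0.51386275 -0.1923489   0.16076826 14.67496135]
16.05
```

View pics/w6.png

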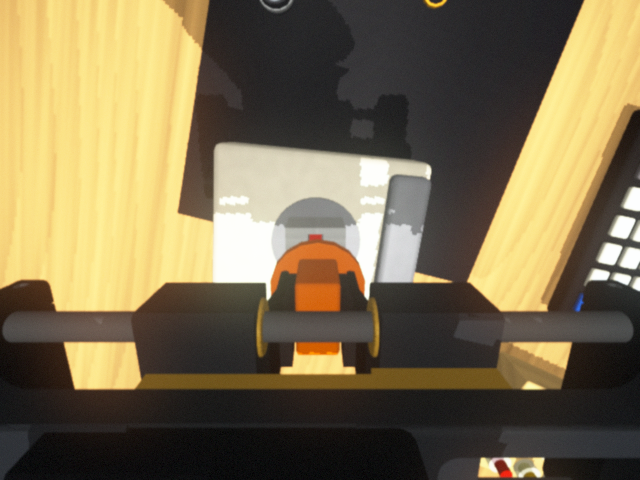

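View pics/s6.png

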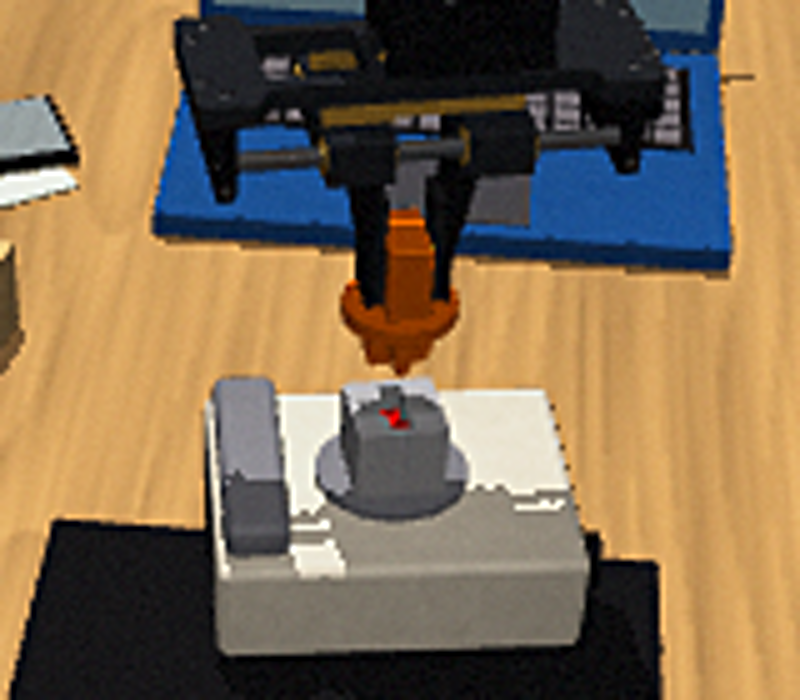

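The ribs appear lined up above the slots in the side view, with the stem tip at crop (400,372) and the cross at (395,405). The visible back edge of the chuck in the wrist view gives a direct relative check.

```bash
python3 - <<'E'
from h import *
c=shot("wrist"); crop(c,265,190,370,265,"pics/w6c.png",7)
o=env.get_obs(); print(o["tool_pos"],o["tool_rot"],o["force"])
E
```

```text
[ 0.5139778  -0.19203802  0.1609729 ] [ 1.79987419e+02 -4.72234376e-02  1.47059054e+01] [-0.35861362 -0.07154574 -1.63199626]
```

View pics/w6c.png

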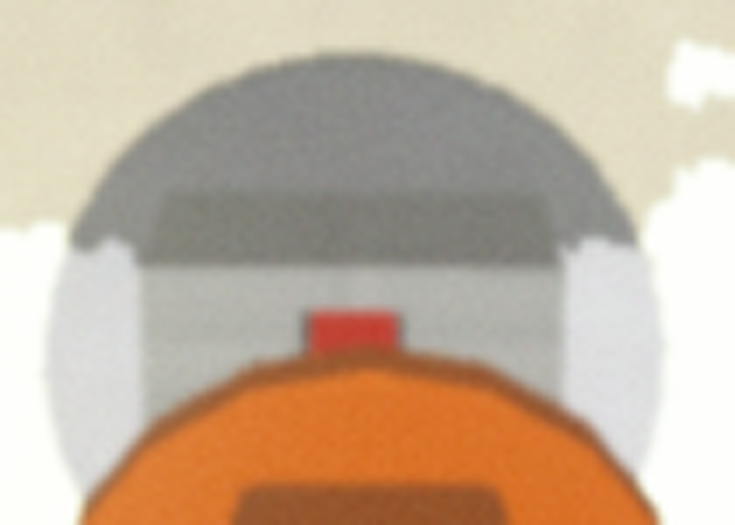

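```bash
python3 - <<'E'
from h import *
c=shot("wrist"); o=env.get_obs(); Rm=R.from_euler('xyz',o["tool_rot"],degrees=True); tp=o["tool_pos"]
q=np.array([[138,265],[563,265],[352,265],[352,311],[302,325],[402,325]])/7+[265,190]
for z in(.098,):
    print(((cast(c,q,z)-tp)@Rm.as_matrix()).round(4)); print(tp)
E
```

```text
[[-0.0224 -0.0178  0.0629]
 [ 0.0194 -0.0178  0.0629]
 [-0.0013 -0.0178  0.0629]
 [-0.0013 -0.0131  0.0629]
 [-0.0063 -0.0117  0.0629]
 [ 0.0036 -0.0117  0.0629]]
[ 0.51393057 -0.19199404  0.16089572]
```

The chuck centre sits at (-1.4, +3.3) mm in tool axes and its edge is parallel to the hub. Hub offset is (-0.2, +0.5), so I'll shift by (-1.2, +2.8) mm, go down to 7 mm above the face, and recheck.

```bash
python3 -m pendant '[[-0.004,0.01,0.02,0,0,0],[-0.008,0.02,0.05,0,0,0],[-0.012,0.027,0.1,0,0,0],[-0.012,0.027,0.15,0,0,0],[-0.012,0.027,0.18,0,0,0],[-0.012,0.027,0.18,0,0,0],[-0.012,0.027,0.18,0,0,0],[-0.012,0.027,0.18,0,0,0]]' 0 30
python3 - <<'E'
from h import *
c=shot("wrist"); crop(c,265,190,370,265,"pics/w7c.png",7)
o=env.get_obs(); print(o["time_s"],o["tool_pos"],o["tool_rot"],o["force"])
s=shot("side"); crop(s,300,90,400,165,"pics/s7.png",7)
E
```

```text
time_s: 17.25
tool_pos: [0.5134, -0.1948, 0.1428]
tool_rot: [180.0, -0.0, 14.7]
force: [-0.3, -0.2, -0.2]
grip_width: 0.0198
17.3 [ 0.51338426 -0.19481553  0.14274007] [ 1.79997226e+02 -2.48362151e-02  1.47127549e+01] [ 0.49239675  0.43517657 -1.33234155]
```

View pics/w7c.png

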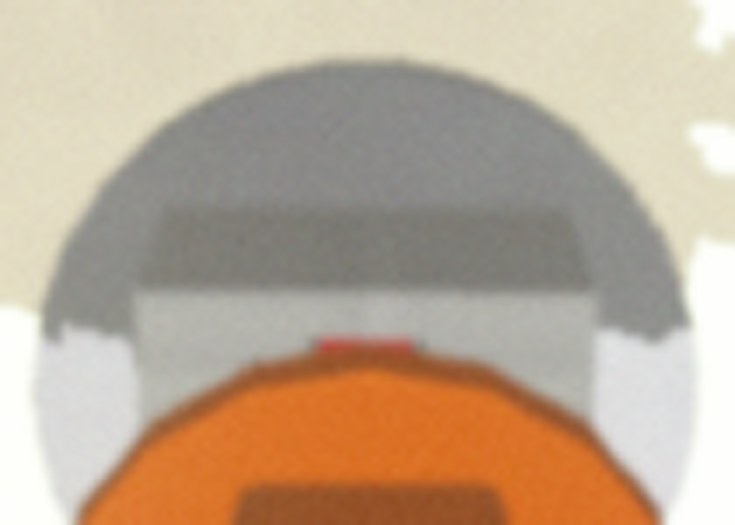

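View pics/s7.png

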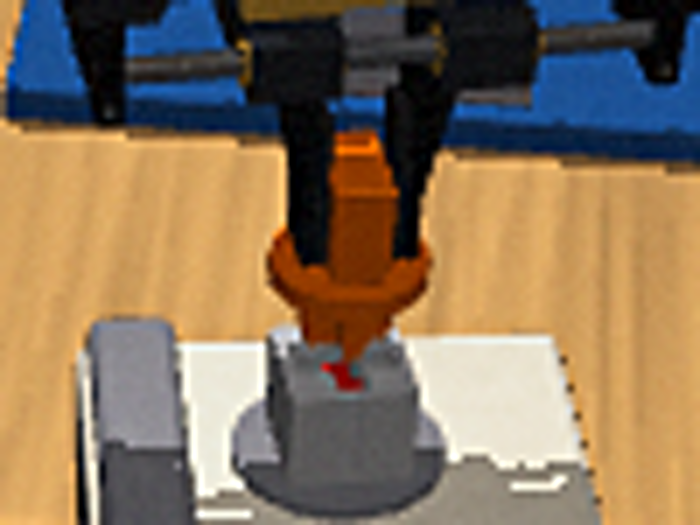

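```bash
python3 - <<'E'
from h import *
c=shot("wrist"); o=env.get_obs(); Rm=R.from_euler('xyz',o["tool_rot"],degrees=True); tp=o["tool_pos"]
q=np.array([[132,288],[597,288],[368,339]])/7+[265,190]
print(((cast(c,q,.098)-tp)@Rm.as_matrix()).round(4),tp)
# flange top arc in tool
E
```

```text
[[-0.0212 -0.0205  0.0447]
 [ 0.021  -0.0205  0.0447]
 [ 0.0002 -0.0156  0.0447]] [ 0.51329944 -0.19482865  0.14266748]
```

Chuck centre is now at (0.0, +0.7) mm in tool axes and the hub at (-0.2, +0.5), so they are aligned. Inserting gently.

```bash
python3 -m pendant '[[0,0,0.03,0,0,0],[0,0,0.06,0,0,0],[0,0,0.09,0,0,0],[0,0,0.12,0,0,0],[0,0,0.15,0,0,0],[0,0,0.17,0,0,0],[0,0,0.18,0,0,0],[0,0,0.18,0,0,0]]' 0 30
python3 - <<'E'
from h import *
o=env.get_obs(); print(o["time_s"],o["tool_pos"],o["tool_rot"],o["force"],o["wrist_torque"],o["grip_width"])
E
```

```text
time_s: 18.4
tool_pos: [0.5132, -0.1949, 0.1245]
tool_rot: [-180.0, 0.0, 14.7]
force: [-0.1, -0.2, -0.8]
grip_width: 0.0201
18.4 [ 0.51317979 -0.19485949  0.12450212] [-1.79997610e+02  4.52849269e-03  1.47043427e+01] [-0.09752481 -0.17358579 -0.79971908] [-0.11123462  0.09300837 -0.03249422] 0.020099575375006642
```

The stem is 10 mm into the slots with no resistance. Pressing towards home with a firmer grip.

```bash
python3 -m pendant '[[0,0,0.02,0,0,0],[0,0,0.04,0,0,0],[0,0,0.06,0,0,0],[0,0,0.08,0,0,0],[0,0,0.1,0,0,0],[0,0,0.12,0,0,0],[0,0,0.135,0,0,0],[0,0,0.135,0,0,0]]' 0 45
python3 - <<'E'
from h import *
s=shot("side"); crop(s,300,90,400,165,"pics/s8.png",7)
o=env.get_obs(); print(o["time_s"],o["tool_pos"],o["tool_rot"],o["force"],o["wrist_torque"],o["grip_width"])
E
```

```text
time_s: 19.4
tool_pos: [0.5133, -0.1949, 0.1112]
tool_rot: [-180.0, -0.0, 14.7]
force: [-1.8, 0.5, 5.7]
grip_width: 0.0197
19.45 [ 0.51333405 -0.19489614  0.11122009] [-1.79999604e+02 -1.68507707e-02  1.47047993e+01] [-1.9845545   1.37486499  4.78066252] [0.0465759  0.51223141 0.03601951] 0.019605617090556707
```

View pics/s8.png

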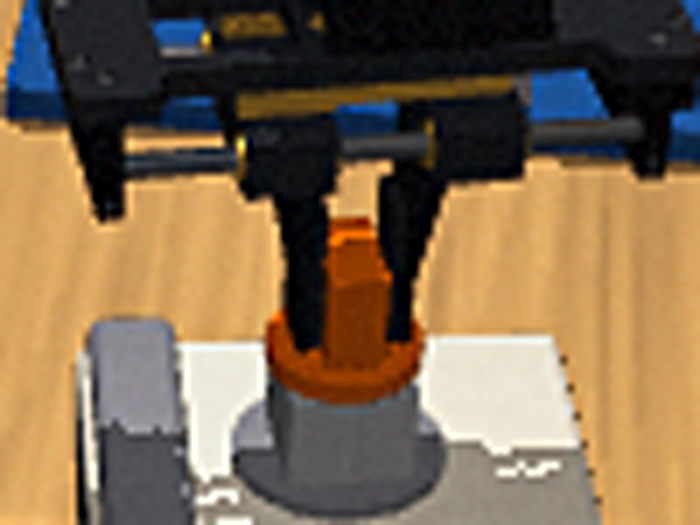

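The flange is on or nearly on the chuck. Force is about 6 N plus the 1.2 N weight, which is what the spring gives at home. I'll press a further 1.5 mm to confirm the flange has bottomed, shown by the force rising.

```bash
python3 -m pendant '[[0,0,0.002,0,0,0],[0,0,0.004,0,0,0],[0,0,0.006,0,0,0],[0,0,0.008,0,0,0],[0,0,0.01,0,0,0],[0,0,0.012,0,0,0],[0,0,0.015,0,0,0],[0,0,0.015,0,0,0]]' 0 45
python3 - <<'E'
from h import *
for i in range(3):
    s=shot("side"); o=env.get_obs(); print(o["time_s"],o["tool_pos"],o["tool_rot"],o["force"],o["grip_width"])
E
```

```text
time_s: 20.45
tool_pos: [0.5133, -0.1949, 0.1105]
tool_rot: [-180.0, -0.0, 14.7]
force: [-4.6, 1.1, 10.5]
grip_width: 0.0196
20.5 [ 0.51334069 -0.19487066  0.11053317] [-1.79969544e+02 -2.54592039e-02  1.47066616e+01] [-4.95261875  1.20592532 11.3455341 ] 0.019579002026811784
20.55 [ 0.51333841 -0.19490032  0.11053361] [-1.79970494e+02 -2.59826942e-02  1.47039426e+01] [-5.33645032  0.91559649 10.78410713] 0.0196030591630847
20.6 [ 0.51334825 -0.19487499  0.11054564] [-1.79971499e+02 -2.67396534e-02  1.47086824e+01] [-4.20331185  2.16316849 10.24184882] 0.01987958285531617
```

```bash
python3 -m pendant '[[0,0,0.002,0,0,0],[0,0,0.004,0,0,0],[0,0,0.006,0,0,0],[0,0,0.008,0,0,0],[0,0,0.01,0,0,0],[0,0,0.012,0,0,0],[0,0,0.012,0,0,0],[0,0,0.012,0,0,0]]' 0 45
python3 - <<'E'
from h import *
s=shot("side"); c=shot("wrist"); t=shot("top"); o=env.get_obs(); print(o["time_s"],o["tool_pos"],o["tool_rot"],o["force"],o["wrist_torque"],o["grip_width"])
a=cv2.resize(s["frame"][105:165,310:390,::-1],(400,300),interpolation=2); b=cv2.resize(c["frame"][190:280,258:378,::-1],(400,300),interpolation=2)
cv2.imwrite("pics/m9.png",np.hstack([a,b]))
print(proj(s,[[o["tool_pos"][0]+.0,o["tool_pos"][1]+.026,.098],[.5133,-.195+.026,.106]]))
E
```

```text
time_s: 21.6
tool_pos: [0.5134, -0.1949, 0.1105]
tool_rot: [-179.9, -0.0, 14.7]
force: [-7.7, 2.7, 18.5]
grip_width: 0.0195
21.75 [ 0.51339109 -0.1948606   0.11050618] [-1.79928279e+02 -4.21733585e-02  1.47057216e+01] [-7.57831168  2.89021416 19.24036605] [ 0.49057488  1.79124074 -0.00689016] 0.019780344404697905
[[348.1942976  148.5027415 ]
 [348.43877    145.52355771]]
```

View pics/m9.png

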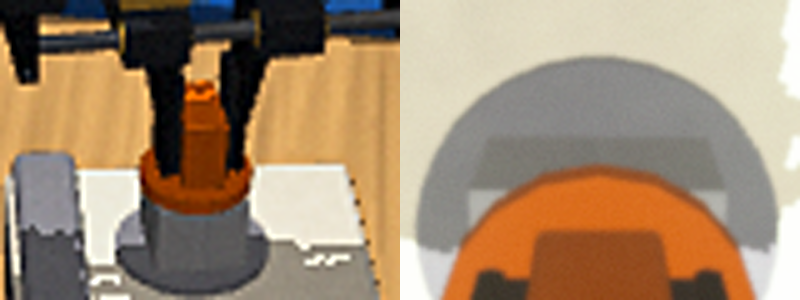

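TCP z stopped at 0.1105 while the force rose to 19 N. That matches the predicted home height of 0.1106, and the flange looks flush. To rule out the hub having slipped upward in the fingers, I'll compare its place in the wrist image with before.

```bash
python3 - <<'E'
from h import *
def box(f,n):
    H=cv2.cvtColor(f,cv2.COLOR_RGB2HSV); H2=(H[...,0]<18)&(H[...,1]>150); mm=np.zeros(H2.shape,np.uint8); mm[230:300,255:385]=H2[230:300,255:385]
    g=big(mm); print(n,cv2.boundingRect(g)); g=g[:,0]; 
    for y in(250,260): r=g[g[:,1]==y,0]; print(y,r.min(),r.max())
box(cv2.imread("pics/w5.png")[:,:,::-1],"before"); box(cv2.imread("pics/w6.png")[:,:,::-1],"hover"); c=shot("wrist"); box(c["frame"],"now")
cv2.imwrite("pics/w10.png",c["frame"][:,:,::-1])
o=env.get_obs(); print(o["time_s"],o["tool_pos"],o["force"])
# expected shift if slipped up 3 mm
T=lambda dz,dy:(np.linalg.inv(c["hand_eye"])@[0,-.026+dy,dz,1])
for dz in(.0046,.0016): q=T(dz,.0005); print(dz,q[1]/q[2]*c["fy"]+c["cy"], 2*.026/q[2]*c["fx"])
E
```

```text
before (270, 241, 96, 59)
250 290 345
260 278 356
hover (271, 235, 93, 65)
250 289 346
260 280 355
now (271, 240, 94, 60)
250 288 346
260 279 355
21.8 [ 0.51337383 -0.19488495  0.11049779] [-7.73183908  2.16112764 18.08526268]
0.0046 241.88470533021 100.58139456648821
0.0016 243.59955723074296 102.27056030808832
```

The hub has not moved in the fingers: the flange outline is within 1 px of before, so its underside is at z of about 0.098, flush. At rest and pressed at about 18 N, so I'm handing in.

```bash
python3 - <<'E'
from h import *
print(env.sign_off()); o=env.get_obs(); print(o["time_s"],o["tool_pos"],o["force"],o["grip_width"])
E
```

```text
the job is handed in; nothing more can be done
None
the job is handed in; nothing more can be done
```

I lifted the orange hub out of the blue mould by its flat grip and turned it about 57° to line up with the chuck's slots. I then slid it down until its flange bottomed on the chuck. I handed it in at about 22 s, still gripping at 45 N and pressing down. The sign-off gives no verdict, so these are my own last checks:

- **Home:** the tool stopped at a height of 0.1105 m (0.1106 m expected). The force then rose from about 6 N to 18 N without further movement.
- **No slip:** the flange outline in the wrist picture was within 1 px of where it was right after lifting. The fingers stood 19.7 mm apart on the 20 mm grip.
- **Alignment:** before insertion the hub was within about 0.5 mm of the chuck's axis and about 0.4° of the slots. The tool held that position and angle afterwards.
- **Disagreed:** the flange edge in the side picture was about 1 px (roughly 3 mm) higher than predicted. I put this down to the camera calibration and pixel size, because the tool height, force and wrist view all said home. The press also left a sideways load of about 8 N.
- **Not checked:** the plunger joint could not be read directly. I did not measure the small things on the desk again, but the arm stayed well above them.

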